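# Top findings tray from the nested stack to the bench scale

### The arm

A 7-joint arm with a two-finger parallel gripper is mounted at the origin on the work surface. World frame = base frame: x ahead of the robot, y to its left, z up, the work surface at z = 0. Lengths are in m, angles in rad, forces in N, time in s.
With the tool pointing down it reaches from about 0.425 to 1.025 m from the base axis. Payload 9.4 kg.
Tool frame: the origin (TCP) lies at the centre of the arm's flange, where the gripper is bolted on; the fingertips stand 173 mm ahead of it and the grasp point (between the pads) lies 155 mm ahead of it; z points along the fingers, y is the direction in which the jaws open and shut (so a half turn about z gives the same grasp; the last joint's range is limited). The gripper opens to 85 mm and grips with 20 to 120 N. Pads are 22 mm wide; open, the fingers measure 114 mm over their backs; the gripper's body (76 mm by 85 mm) begins 54 mm behind the grasp point. The pads swing forward as they close: fully open they stand 13 mm farther back than shut.
Start: joints at [1.122, 0.599, -0.003, 1.599, 0.002, 0.943, -0.08], TCP at [0.263, -0.675, 0.405] pointing down, gripper open.
Joint ranges: [-2.57, 2.57], [-0.35, 1.97], [-1.29, 1.29], [0.11, 2.56], [-1.05, 4.19], [0.11, 1.86], [-2.63, 2.63]. Speed limits (rad/s): [2.22, 2.22, 3.01, 3.01, 3.14, 3.14, 3.14].

### API

Orientations are given as a unit quaternion [w, x, y, z].
In Python, from rig import r gives the robot as it stands.
- The arm moves only by the tool apply_moves, never from a script. Its argument "moves" is a list of rows, each a list of 5 numbers: the closure, from -1 (fully open) to 1 (shut), then the shift along the tool's x, y, z in cm, then the turn about the tool's z in degrees. In form: [[jaw, x, y, z, turn], ...]. A call has 1 to 5 rows; each row is the pose to reach, as a shift and turn from the pose measured when the call began, along the tool's axes at that moment; what a row does not reach only later rows make up. A row lasts 1/12 s, in which the tool goes at most 41.7 mm and 7.16 degrees, less where a joint would pass 70% of its speed; a pose out of reach is approached as far as the arm can. A call with a gripper value outside its range is refused whole. The fingers move at their own pace and stop on an object; "newtons" is the grip in N (left out, the last holds). Time passes only in rows, so rows that repeat a pose let the fingers close. It gives the time, the measured TCP pose, the force and the opening at its end, in the units of the state.
- r.get_state(): the state, without advancing time (a new reading comes with each control period).
- r.camera(name): name is "scene" or "top" or "wrist"; returns the picture (420x560x3 uint8, blue, green, red); there is no depth.
- r.camera_params(name): a dict with "fx", "fy", "cx", "cy" (pixels), "dist_coeffs" ([k1, k2, p1, p2, k3] as OpenCV has them; the pictures are not rectified), "R" (3x3) and "t" (3): a world point X has camera coordinates R X + t; the wrist camera has in their place "T_tool_cam" (4x4, takes a point from camera to tool coordinates, whose origin is the TCP and whose axes are the flange's). Camera axes: x right, y down, z forward; pixel columns grow to the right and rows downward; lengths in m; the calibration is good to about 2 mm. A picture is of the moment at which its call begins: read the wrist's pose just before it. camera_params takes no time and is no camera call.
- r.hand_in(): hands the job in, once; it reports no verdict.
The state is a dict: "time": time; "q": joint angles; "joint_velocities": joint speeds; "joint_torque": joint torques, N m; "ee_pos": TCP position; "eef_rot": TCP orientation; "wrist_force": force on the tool from outside, world axes, zero at the start; "torque": the same for the moment, N m; "opening": finger opening in m.
Only numpy, scipy, OpenCV 4.12 (cv2) and the standard library are available. Lean on these libraries where they do the work, as an engineer would, in place of code of your own. Each camera call takes 0.05 s, during which the arm holds its last target.

### The job

Take the top tray off the stack of nested rectangular metal trays, lifting it straight up so that the trays below stay down and where they are. Set it gently, right way up, on the middle of the bench scale's weighing plate; lower it all the way onto the plate before you let go.

Things in the scene. Friction and masses are not known exactly. Their poses are not given: they have to be found in the camera images.
- tray_top_mid (a point): Centre, half-way up, of the TOP tray of three identical loose nested stamped-metal trays, 55 to 115 g each, the stack 76 mm high. Open-topped, 96 mm long (x), 60 mm wide (y), 36 mm high (z up). The 96 x 60 size is its rim, an upright band 12 mm high, 4 mm thick; below it the outside steps in to 92 x 56, then, 18 mm under the rim's top, to 85 x 49 mm. Grip across the 60 mm width, on the rim band alone.
- tray_next_mid (a point): Centre, half-way up, of the NEXT (middle) tray, same shape; at the start 20 mm under the top tray's centre, 38 mm above the desk. The top tray sits 16 mm deep in it with 1.5 mm play per side. Its rim begins 20 mm below the top tray's rim, 8 mm under that rim band's lower edge: fingertips more than 20 mm below the stack's top would grip it too. It must stay nested in the bottom tray.
- plate (a point): Centre of the upper face of the bench scale's weighing plate: flat square steel, 110 x 110 mm, 40 mm above the desk, on a low grey body (165 x 125 x 30 mm) fixed to the desk, with a blank display and two buttons at its front. z up, x away from the display. A tray standing on it has its centre 18 mm above this point; any yaw will do. Not the plain stone block elsewhere on the desk.
Things that resemble listed ones, but are neither listed nor needed, are in the scene too. Of the things shaped like the part that bears plate, the grey one is meant. Leave any pink look-alike of the part that bears tray_top_mid alone.

How it is judged:
On the way, in this order (a step that is already met when the one before it is completed fails the run):
1. the top tray is lifted clear of the nest while the next tray stays down (z of tray_top_mid in the frame of tray_next_mid above 0.045 m and height (world z) of tray_next_mid below 0.048 m and angle between tray_next_mid's own z axis and vertical below 0.17 rad and distance of tray_next_mid from where it was at the start of the episode below 0.03 m), for 0.1 s.
2. the top tray is lowered onto the middle of the weighing plate while still held (horizontal distance between tray_top_mid and plate below 0.02 m and z of tray_top_mid in the frame of plate between 0.01 and 0.03 m and angle between tray_top_mid's own z axis and vertical below 0.17 rad and contact force between the fingers and tray_top above 0.5 N), for 0.05 s.
At the end, for the whole second after the job is handed in: The top tray stands released, at rest and level (10 degrees) on the weighing plate (underside within 6 mm of it), centre within 20 mm of the plate's; the next tray is still nested: not raised over 10 mm, level within 10 degrees, within 30 mm of its place (horizontal distance between tray_top_mid and plate below 0.02 m and z of tray_top_mid in the frame of plate between 0.01 and 0.03 m and angle between each of tray_top_mid, tray_next_mid's own z axis and vertical below 0.17 rad and height (world z) of tray_next_mid below 0.048 m and distance of tray_next_mid from where it was at the start of the episode below 0.03 m and linear speed of tray_top below 0.02 m/s and z of tray_top_mid in the frame of plate below 0.024 m); the robot touches nothing.
It fails at once if the next tray is dragged up with the top one (raised by more than 15 mm) (height (world z) of tray_next_mid above 0.053 m).
It fails at once if the next tray is pushed more than 40 mm from its place (distance of tray_next_mid from where it was at the start of the episode above 0.04 m).
It also fails if it takes over 38 s, if anything falls off the work surface, if the arm or the gripper's body presses on something with over 40 N, if the wrist force passes 120 N, or if a joint passes its speed limit or range.

## Working session

There is one attempt and no reset: what is moved stays moved. The work goes in short steps, Python scripts to look and compute and a tool call to move; the robot and the scene stay as the last step left them, time stands still between calls to the robot, and variables do not carry over. Pictures are saved under pics/ and viewed, and the job is handed in when it is done.

Besides the shell and the picture viewer there is one more tool, called as name(argument=value, ...), one argument or row to a line, values as JSON. apply_moves: Moves the arm, as the interface text tells. Its arguments: {"type":"object","properties":{"moves":{"type":"array"},"newtons":{"type":"number"}},"required":["moves"]}

```bash
ls; mkdir -p pics; python3 - <<'E'
from rig import r
import cv2,numpy as np
s=r.get_state();print(s)
for n in("scene","top","wrist"):
    cv2.imwrite(f"pics/{n}0.png",r.camera(n)); p=r.camera_params(n); print(n,{k:np.round(v,4).tolist() for k,v in p.items()})
E
```

```text
pics
{'time': 0.0, 'q': array([ 1.12233943,  0.60015982, -0.00259135,  1.60013889,  0.00184762,
        0.94291502, -0.07981408]), 'joint_velocities': array([ 0.00073464,  0.00178547,  0.00083186, -0.00074335,  0.00194743,
        0.00144129,  0.00040627]), 'joint_torque': array([ 1.41190409e-03, -7.76443720e+01,  1.56452570e+00, -2.58005762e+01,
        1.21745031e-02,  9.03226988e-03,  1.13999852e-05]), 'ee_pos': array([ 0.26330948, -0.67527467,  0.40378778]), 'eef_rot': array([-7.77020119e-04,  9.82763595e-01,  1.84864980e-01, -2.27011985e-04]), 'wrist_force': array([0.23551978, 0.21068787, 0.21114757]), 'torque': array([0.03870605, 0.01103308, 0.05098762]), 'opening': 0.08523235448668244}
scene {'fx': 445.4839, 'fy': 445.4839, 'cx': 274.6349, 'cy': 207.3409, 'dist_coeffs': [-0.0285, 0.0, 0.0, 0.0, 0.0], 'R': [[-0.8223, 0.5689, 0.0116], [0.4659, 0.6848, -0.5603], [-0.3267, -0.4553, -0.8282]], 't': [0.391, -0.1719, 0.9687]}
top {'fx': 414.899, 'fy': 414.899, 'cx': 281.0221, 'cy': 210.1608, 'dist_coeffs': [0.0161, 0.0, 0.0, 0.0, 0.0], 'R': [[0.0006, -0.9998, -0.0197], [-0.9917, 0.0019, -0.1289], [0.1289, 0.0196, -0.9915]], 't': [0.0125, 0.4553, 0.9299]}
wrist {'fx': 339.1867, 'fy': 339.1867, 'cx': 285.1117, 'cy': 203.4872, 'dist_coeffs': [0.016, 0.0, 0.0, 0.0, 0.0], 'T_tool_cam': [[-0.0001, -0.9543, -0.2989, 0.076], [1.0, -0.0001, -0.0001, -0.0011], [0.0001, -0.2989, 0.9543, 0.0312], [0.0, 0.0, 0.0, 1.0]]}
```

View pics/scene0.png

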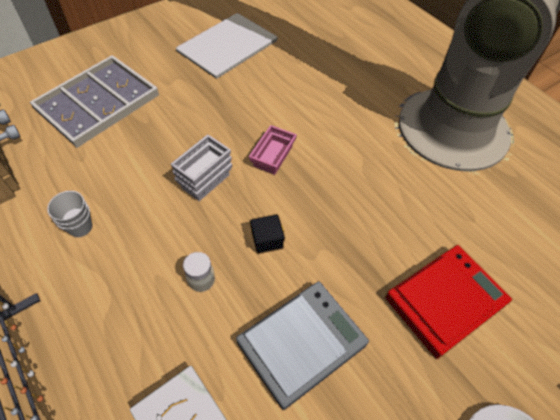

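View pics/top0.png

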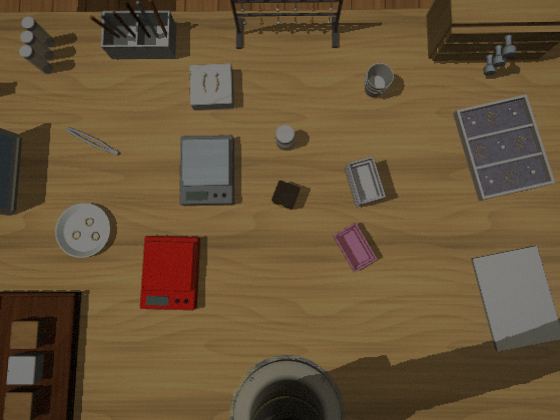

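View pics/wrist0.png

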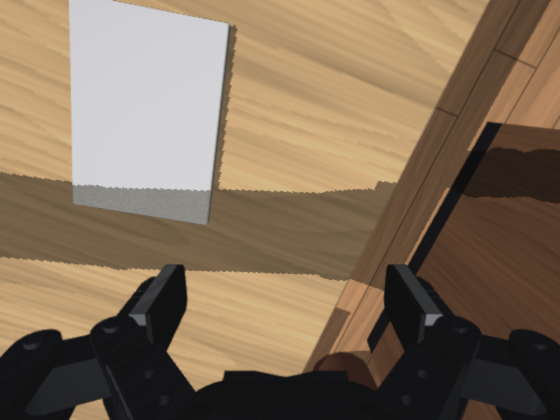

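The scene view shows the grey tray stack at (202,166) and the pink look-alike at (273,149). It also shows the grey scale at (302,342) and a red look-alike at (450,300). In the top view these are the stack at (365,182), pink at (355,247), the grey scale at (207,168) and red at (170,272); a ringed block is at (211,86). The grey stack of three and the grey scale fit the description. I'll enlarge both to confirm.

```bash
python3 - <<'E'
import cv2,numpy as np
s=cv2.imread("pics/scene0.png");t=cv2.imread("pics/top0.png")
def c(im,x,y,w,h,W,H): return cv2.resize(im[y:y+h,x:x+w],(W,H),interpolation=cv2.INTER_CUBIC)
a=np.hstack([c(s,160,125,80,80,400,300*0+400),c(t,335,145,60,80*0+60,400,400)])
b=np.hstack([c(s,230,275,145,135,400,372),c(t,170,125,75,90,333,400)[:372]])
cv2.imwrite("pics/c1.png",a);cv2.imwrite("pics/c2.png",b)
E
```

```text
(no output)
```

View pics/c1.png

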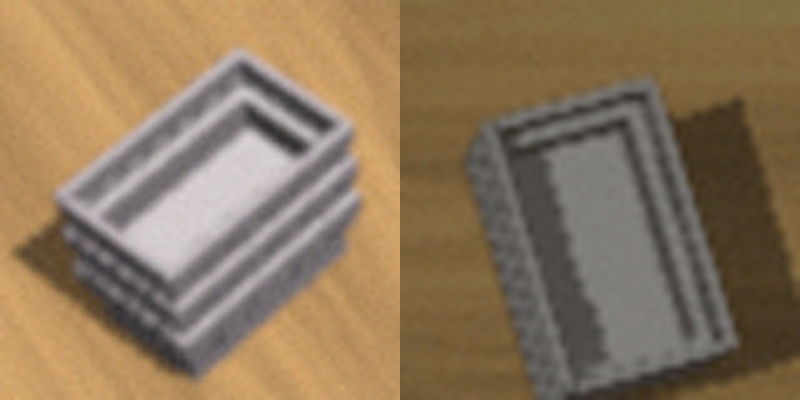

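View pics/c2.png

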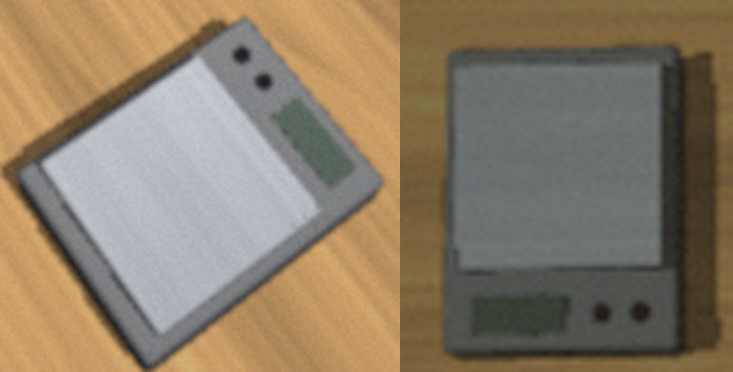

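Left and right crops of each picture show the same object: three nested grey trays with the top rim clearly visible, and the grey scale with a steel plate, display and two buttons. I'll triangulate the corners I read off the crops.

```bash
cat > h.py <<'E'
import cv2,numpy as np
def P(p): return np.hstack([np.array(p["R"]),np.array(p["t"]).reshape(3,1)])
def und(p,uv):
    K=np.array([[p["fx"],0,p["cx"]],[0,p["fy"],p["cy"]],[0,0,1]])
    return cv2.undistortPoints(np.array(uv,float).reshape(-1,1,2),K,np.array(p["dist_coeffs"])).reshape(-1,2)
def tri(pa,a,pb,b):
    X=cv2.triangulatePoints(P(pa),P(pb),und(pa,a).T,und(pb,b).T); return (X[:3]/X[3]).T
def plane(R,t,n,z):  # rays onto z
    R=np.array(R);t=np.array(t);C=-R.T@t
    d=np.c_[n,np.ones(len(n))]@R; return C+d*((z-C[2])/d[:,2])[:,None]
E
python3 - <<'E'
from rig import r
from h import *
ps,pt=r.camera_params("scene"),r.camera_params("top")
def cr(l,o,s): return [(o[0]+(x+.5)/s[0]-.5,o[1]+(y+.5)/s[1]-.5) for x,y in l]
# order TL TR BR BL
S=cr([(175,300),(57,200),(238,47),(357,125)],(160,125),(5,5)); T=cr([(87,122),(255,78),(338,345),(165,395)],(335,145),(6.667,6.667))
S2=cr([(160,333),(42,162),(200,57),(320,210)],(230,275),(2.7586,2.7556)); T2=cr([(52,65),(260,65),(260,270),(57,268)],(170,125),(4.44,4.444))
for n,a,b,z in(("tray",S,T,.076),("plate",S2,T2,.04)):
    X=tri(ps,a,pt,b);print(n,np.round(X,4).tolist(),"mean",X.mean(0).round(4))
    print(" sides",[round(float(np.linalg.norm((X[i]-X[i-1])[:2])),4) for i in range(4)])
    for p,c in((ps,a),(pt,b)):
        Y=plane(p["R"],p["t"],und(p,c),z);e=(Y[1]+Y[0]-Y[2]-Y[3]);print(" plane",Y.mean(0).round(4),"yaw",np.degrees(np.arctan2(e[1],e[0])).round(1),[round(float(np.linalg.norm(Y[i]-Y[i-1])),4) for i in range(4)])
E
```

```text
tray [[0.5574, -0.1379, 0.0616], [0.5717, -0.1944, 0.0701], [0.4805, -0.2186, 0.075], [0.4636, -0.1612, 0.0736]] mean [ 0.5183 -0.178   0.0701]
 sides [0.0967, 0.0583, 0.0943, 0.0599]
 plane [ 0.5199 -0.1735  0.076 ] yaw 18.4 [0.101, 0.0652, 0.0961, 0.0615]
 plane [ 0.5168 -0.177   0.076 ] yaw 14.9 [0.0951, 0.058, 0.0936, 0.0594]
plate [[0.6226, 0.2453, 0.0408], [0.6236, 0.1359, 0.0366], [0.514, 0.1344, 0.0331], [0.5144, 0.2418, 0.0342]] mean [0.5687 0.1893 0.0362]
 sides [0.1083, 0.1095, 0.1095, 0.1074]
 plane [0.5702 0.1898 0.04  ] yaw 0.7 [0.107, 0.1085, 0.1078, 0.1069]
 plane [0.5673 0.1891 0.04  ] yaw 2.0 [0.1091, 0.1102, 0.1099, 0.106]
```

Side lengths match 96×60 mm and 110×110 mm. The triangulated heights are about 70 mm and 36 mm against the stated 76 and 40, so I'll refine the tray with the wrist camera. Moving above the stack now.

apply_moves(
  moves=[
    [-1, 41.9, -37.2, 0, 5],
    [-1, 41.9, -37.2, 0, 5],
    [-1, 41.9, -37.2, 0, 5],
    [-1, 41.9, -37.2, 0, 5],
    [-1, 41.9, -37.2, 0, 5],
  ],
  newtons=40,
)

```text
time: 0.57
ee_pos: [0.3587, -0.4881, 0.4044]
eef_rot: [-0.001, 0.99, 0.142, -0.0]
wrist_force: [1.9, -0.3, 0.4]
opening: 0.0852
```

```bash
cat >> h.py <<'E'
from scipy.spatial.transform import Rotation as Ro
def pose(s): 
    q=s["eef_rot"]; return Ro.from_quat([q[1],q[2],q[3],q[0]]).as_matrix(),np.array(s["ee_pos"])
def shift(s,X): # world target TCP -> tool cm
    R,p=pose(s); return (R.T@(np.array(X)-p)*100).round(2), "toolyaw",np.degrees(np.arctan2(R[1,0],R[0,0])).round(2)
def wcam(s,p):
    T=np.array(p["T_tool_cam"]);R,t=pose(s);Rc=R@T[:3,:3];C=R@T[:3,3]+t
    return Rc.T,-Rc.T@C
E
python3 - <<'E'
from rig import r
from h import *
s=r.get_state();print(s["time"],s["ee_pos"],shift(s,[.518,-.176,.404]))
E
```

```text
0.5667 [ 0.35866557 -0.48814502  0.40435699] (array([ 24.05, -25.49,   0.07]), 'toolyaw', np.float64(16.29))
```

apply_moves(
  moves=[
    [-1, 24.0, -25.5, 0, 0],
    [-1, 24.0, -25.5, 0, 0],
    [-1, 24.0, -25.5, 0, 0],
    [-1, 24.0, -25.5, 0, 0],
    [-1, 24.0, -25.5, 0, 0],
  ],
)

```text
time: 0.98
ee_pos: [0.4529, -0.3023, 0.4047]
eef_rot: [-0.001, 0.99, 0.142, -0.0]
wrist_force: [0.9, -0.8, -0.5]
opening: 0.0859
```

```bash
python3 - <<'E'
from rig import r
from h import *
s=r.get_state();print(s["time"],s["ee_pos"],shift(s,[.518,-.176,.404]))
E
```

```text
0.9833 [ 0.45294973 -0.30229458  0.40465977] (array([  9.78, -10.3 ,   0.08]), 'toolyaw', np.float64(16.28))
```

apply_moves(
  moves=[
    [-1, 9.8, -10.3, 0, 0],
    [-1, 9.8, -10.3, 0, 0],
    [-1, 9.8, -10.3, 0, 0],
    [-1, 9.8, -10.3, 0, 0],
    [-1, 9.8, -10.3, 0, 0],
  ],
)

```text
time: 1.4
ee_pos: [0.5204, -0.1707, 0.4047]
eef_rot: [-0.002, 0.989, 0.145, 0.0]
wrist_force: [-0.0, 0.4, -0.2]
opening: 0.0854
```

```bash
python3 - <<'E'
from rig import r
from h import *
s=r.get_state();im=r.camera("wrist");np.save("s1.npy",s,allow_pickle=True);cv2.imwrite("pics/w1.png",im);print(s["time"],s["ee_pos"],shift(s,[.518,-.176,.404]))
E
```

```text
1.4 [ 0.52042266 -0.17071672  0.40467424] (array([-0.38,  0.44,  0.07]), 'toolyaw', np.float64(16.72))
```

View pics/w1.png

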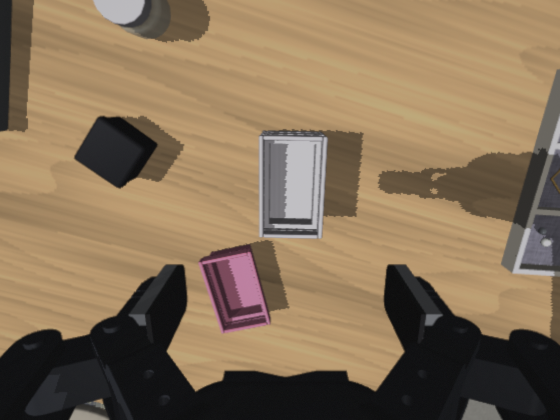

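The wrist view shows the grey stack rim from (260,131) to (327,238), almost aligned with the tool. The pink tray at (237,290) lies off its end, clear of both finger paths. I'll take a second wrist view from lower down.

apply_moves(
  moves=[
    [-1, -0.4, 0.4, 3, 0],
    [-1, -0.4, 0.4, 6, 0],
    [-1, -0.4, 0.4, 9, 0],
    [-1, -0.4, 0.4, 10, 0],
    [-1, -0.4, 0.4, 10, 0],
  ],
)

```text
time: 1.87
ee_pos: [0.5154, -0.179, 0.3024]
eef_rot: [-0.002, 0.99, 0.143, -0.003]
wrist_force: [0.2, -0.2, 0.3]
opening: 0.0855
```

```bash
python3 - <<'E'
from rig import r
from h import *
s=r.get_state();im=r.camera("wrist");np.save("s2.npy",s,allow_pickle=True);cv2.imwrite("pics/w2.png",im);print(s["time"],s["ee_pos"])
w1=cv2.imread("pics/w1.png")
cv2.imwrite("pics/w12.png",np.hstack([cv2.resize(w1[120:250,240:345],(400,495),interpolation=cv2.INTER_CUBIC),cv2.resize(im[60:260,215:375],(400,500),interpolation=cv2.INTER_CUBIC)[:495]]))
E
```

```text
1.8667 [ 0.5153756  -0.17900898  0.30243979]
```

View pics/w2.png

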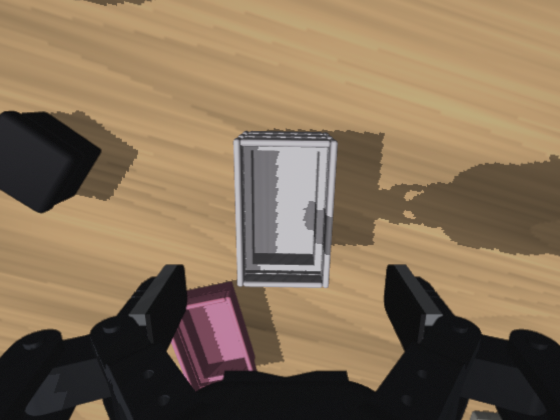

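View pics/w12.png

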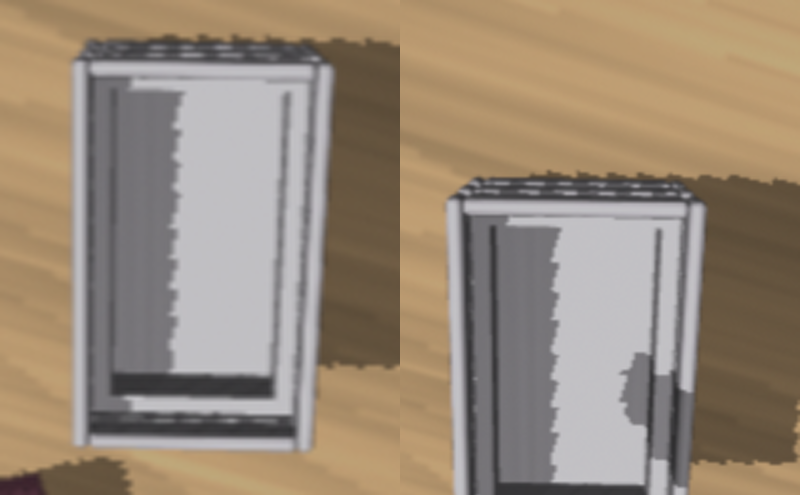

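```bash
python3 - <<'E'
from rig import r
from h import *
p=r.camera_params("wrist")
A=[(240+x/3.81-.37,120+y/3.808-.37) for x,y in[(74,61),(333,65),(312,450),(73,445)]]
B=[(215+47/2.5-.3,60+200/2.5-.3),(215+305/2.5-.3,60+205/2.5-.3),(328.7,287),(237.7,287)]
cams=[]
for n,c in(("s1",A),("s2",B)):
    s=np.load(n+".npy",allow_pickle=True).item();R,t=wcam(s,p);cams.append(dict(p,R=R,t=t))
    Y=plane(R,t,und(p,c),.076);e=Y[0]+Y[1]-Y[2]-Y[3];print(Y.mean(0).round(4),np.degrees(np.arctan2(e[1],e[0])).round(2),[round(float(np.linalg.norm(Y[i]-Y[i-1])),4) for i in range(4)])
    f=(Y[0]+Y[3]-Y[1]-Y[2]);print(" yaw from y",np.degrees(np.arctan2(-f[0],f[1])).round(2))
    
X=tri(cams[0],A,cams[1],B);print(X.round(4).tolist(),X.mean(0).round(4))
print(shift(s,[*X.mean(0)[:2],.25]))
E
```

```text
[ 0.5186 -0.1751  0.076 ] 15.46 [0.0942, 0.0588, 0.0946, 0.0595]
 yaw from y 15.68
[ 0.5183 -0.1753  0.076 ] 15.71 [0.0954, 0.0587, 0.0941, 0.0595]
 yaw from y 16.02
[[0.5561, -0.1342, 0.0761], [0.5722, -0.1903, 0.0792], [0.4809, -0.2166, 0.0755], [0.4667, -0.1592, 0.0798]] [ 0.519  -0.1751  0.0777]
(array([ 0.48, -0.25,  5.24]), 'toolyaw', np.float64(16.48))
```

Two wrist views agree: centre (0.5185, −0.1752), top at 76–78 mm, yaw 15.7°. The fingertips in the image come out about 161 mm ahead of the TCP when open, so about 168 mm at a 60 mm opening. I want the tips about 11 mm below the top, which puts the TCP at z ≈ 0.234.

apply_moves(
  moves=[
    [-1, 0.4, -0.25, 2, 0.8],
    [-1, 0.4, -0.25, 4, 0.8],
    [-1, 0.4, -0.25, 5, 0.8],
    [-1, 0.4, -0.25, 5.0, 0.8],
    [-1, 0.4, -0.25, 5.0, 0.8],
  ],
)

```text
time: 2.33
ee_pos: [0.5192, -0.1758, 0.255]
eef_rot: [-0.001, 0.991, 0.136, -0.001]
wrist_force: [-0.0, -0.1, -0.1]
opening: 0.0857
```

```bash
python3 - <<'E'
from rig import r
from h import *
s=r.get_state();print(s["time"],s["ee_pos"],shift(s,[.5185,-.1752,.234]),pose(s)[0][:,2].round(4))
E
```

```text
2.3333 [ 0.51918129 -0.17576215  0.2549667 ] (array([-0.05, -0.07,  2.1 ]), 'toolyaw', np.float64(15.67)) [-0.0028  0.002  -1.    ]
```

apply_moves(
  moves=[
    [-1, -0.05, -0.07, 1.2, 0],
    [-1, -0.05, -0.07, 2.1, 0],
    [-1, -0.05, -0.07, 2.1, 0],
    [-1, -0.05, -0.07, 2.1, 0],
    [-1, -0.05, -0.07, 2.1, 0],
  ],
)

```text
time: 2.75
ee_pos: [0.5186, -0.1753, 0.2346]
eef_rot: [-0.001, 0.991, 0.136, -0.001]
wrist_force: [0.2, -0.2, 0.7]
opening: 0.0854
```

```bash
python3 - <<'E'
from rig import r
from h import *
s=r.get_state();cv2.imwrite("pics/w3.png",r.camera("wrist"));print(s["time"],s["ee_pos"],shift(s,[.5185,-.1752,.234]))
E
```

```text
2.75 [ 0.51857676 -0.17527252  0.23457039] (array([-0.01, -0.01,  0.06]), 'toolyaw', np.float64(15.67))
```

View pics/w3.png

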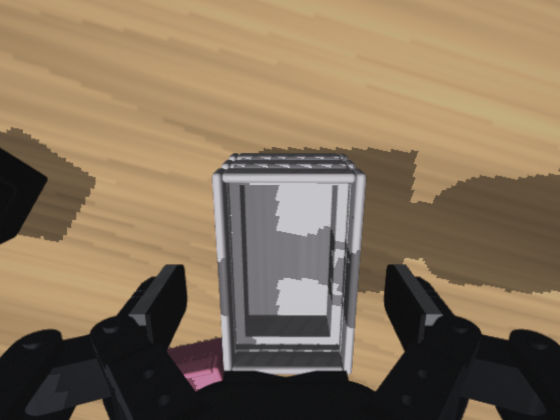

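The rim spans roughly (222–358) between the fingertips at 186 and 386, so it is centred to about 2 mm. Closing.

apply_moves(
  moves=[
    [0.3, 0, 0, 0, 0],
    [0.6, 0, 0, 0, 0],
    [1, 0, 0, 0, 0],
    [1, 0, 0, 0, 0],
    [1, 0, 0, 0, 0],
  ],
  newtons=35,
)

```text
time: 3.22
ee_pos: [0.5187, -0.1753, 0.2353]
eef_rot: [-0.001, 0.991, 0.136, -0.001]
wrist_force: [-0.8, 0.3, 7.2]
opening: 0.0589
```

apply_moves(
  moves=[
    [1, 0, 0, 0, 0],
    [1, 0, 0, 0, 0],
    [1, 0, 0, 0, 0],
  ],
)

```text
time: 3.47
ee_pos: [0.5187, -0.1753, 0.2353]
eef_rot: [-0.001, 0.991, 0.136, -0.001]
wrist_force: [0.1, -0.1, 2.3]
opening: 0.0593
```

```bash
python3 - <<'E'
from rig import r
from h import *
s=r.get_state();cv2.imwrite("pics/w4.png",r.camera("wrist"));im=r.camera("scene");cv2.imwrite("pics/sc4.png",cv2.resize(im[80:240,120:320],(800,600)));print(s["time"],s["ee_pos"],s["opening"],s["wrist_force"])
E
```

```text
3.4667 [ 0.51871555 -0.1752941   0.23532802] 0.059254691514957325 [ 0.11755456 -0.05231488  2.26426002]
```

View pics/w4.png

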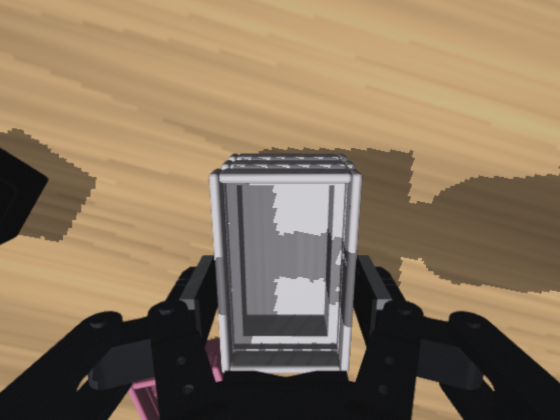

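View pics/sc4.png

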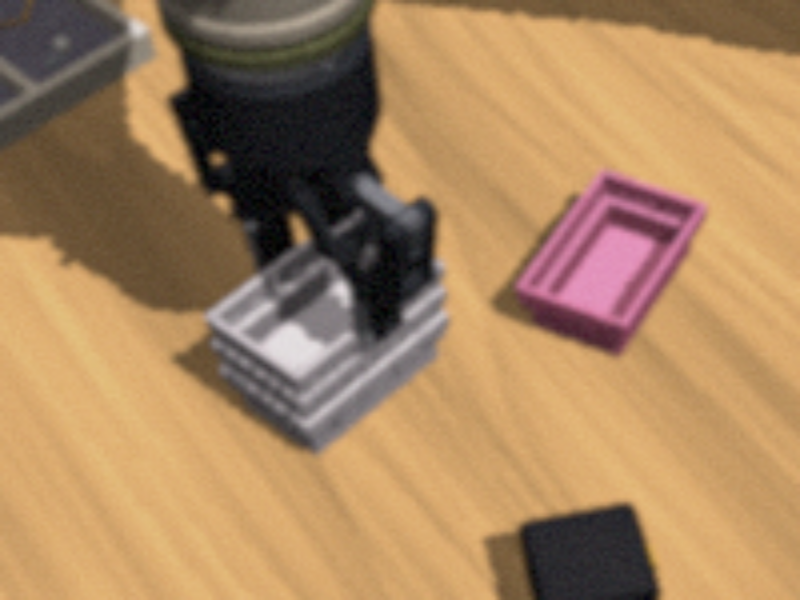

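The jaws stopped at 59.3 mm on the rim, with the tips just below the upper band. I'll lift 8 mm and check that the middle tray stays down.

apply_moves(
  moves=[
    [1, 0, 0, -0.2, 0],
    [1, 0, 0, -0.4, 0],
    [1, 0, 0, -0.6, 0],
    [1, 0, 0, -0.8, 0],
    [1, 0, 0, -0.8, 0],
  ],
)

```text
time: 3.98
ee_pos: [0.5188, -0.1754, 0.2438]
eef_rot: [-0.001, 0.991, 0.136, -0.0]
wrist_force: [0.5, -0.0, -1.5]
opening: 0.0592
```

```bash
python3 - <<'E'
from rig import r
from h import *
s=r.get_state();im=r.camera("scene");cv2.imwrite("pics/sc5.png",cv2.resize(im[120:210,150:270],(800,600),interpolation=cv2.INTER_CUBIC));print(s["time"],s["ee_pos"],s["opening"],s["wrist_force"])
E
```

```text
3.9833 [ 0.51884289 -0.17536922  0.24376959] 0.05922173019902206 [ 0.49928849 -0.02887867 -1.5426978 ]
```

View pics/sc5.png

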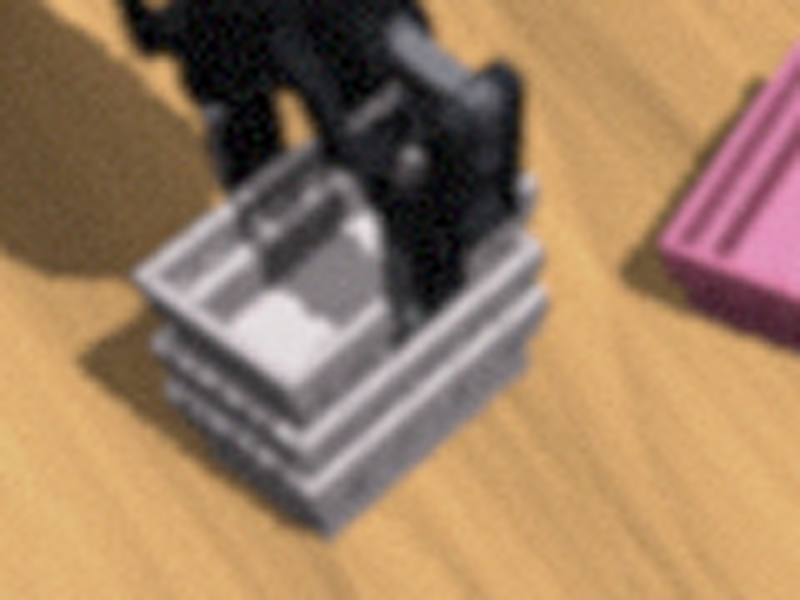

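The top tray has risen away while the lower two keep their spacing, with the middle rim at (300,440) and the bottom rim at (320,485). Lifting on, straight up.

apply_moves(
  moves=[
    [1, 0, 0, -0.8, 0],
    [1, 0, 0, -1.6, 0],
    [1, 0, 0, -2.5, 0],
    [1, 0, 0, -3.5, 0],
    [1, 0, 0, -4.5, 0],
  ],
)

```text
time: 4.45
ee_pos: [0.5188, -0.1754, 0.2899]
eef_rot: [-0.001, 0.991, 0.136, -0.0]
wrist_force: [0.1, 0.0, -1.3]
opening: 0.0588
```

apply_moves(
  moves=[
    [1, 0, 0, -1.5, 0],
    [1, 0, 0, -3, 0],
    [1, 0, 0, -4.5, 0],
    [1, 0, 0, -5.5, 0],
    [1, 0, 0, -5.5, 0],
  ],
)

```text
time: 4.87
ee_pos: [0.5192, -0.1757, 0.3476]
eef_rot: [0.0, 0.991, 0.136, 0.002]
wrist_force: [0.2, -0.5, -0.5]
opening: 0.0591
```

```bash
python3 - <<'E'
from rig import r
from h import *
s=r.get_state();im=r.camera("scene");cv2.imwrite("pics/sc6.png",cv2.resize(im[90:210,130:290],(800,600),interpolation=cv2.INTER_CUBIC));t=r.camera("top");cv2.imwrite("pics/top6.png",t);print(s["time"],s["ee_pos"],s["opening"],s["wrist_force"],shift(s,[.569,.1895,.345]))
E
```

```text
4.8667 [ 0.51921202 -0.17569862  0.34755088] 0.05911691850792849 [ 0.18633539 -0.47449033 -0.50758514] (array([ 14.64, -33.82,   0.29]), 'toolyaw', np.float64(15.65))
```

View pics/sc6.png

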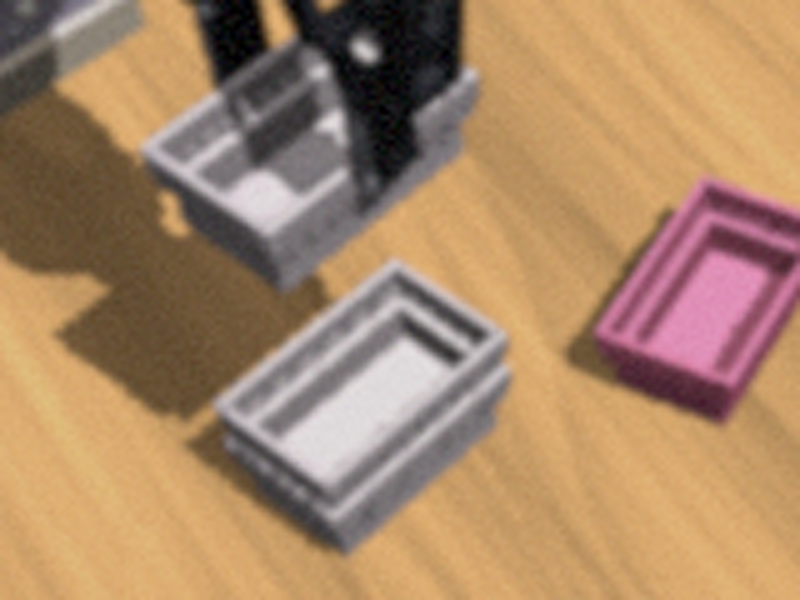

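Clean lift: the lower two trays are still nested and in place. The pickup bottom height (40 mm) equals the plate height, so contact is expected at TCP z ≈ 0.235. Carrying it over.

apply_moves(
  moves=[
    [1, 1.2, -2.7, 0, 0],
    [1, 2.6, -6, 0, 0],
    [1, 4, -9.3, 0, 0],
    [1, 5.4, -12.6, 0, 0],
    [1, 6.8, -15.8, 0, 0],
  ],
)

```text
time: 5.38
ee_pos: [0.5413, -0.0034, 0.3445]
eef_rot: [-0.001, 0.991, 0.136, -0.0]
wrist_force: [0.4, -0.2, -1.5]
opening: 0.0588
```

```bash
python3 - <<'E'
from rig import r
from h import *
s=r.get_state();print(s["time"],s["ee_pos"],s["opening"],s["wrist_force"],shift(s,[.569,.1895,.345]))
E
```

```text
5.3833 [ 0.5412738  -0.00335274  0.34453379] 0.05883992351284487 [ 0.36963571 -0.20552112 -1.52925715] (array([  7.87, -17.82,  -0.03]), 'toolyaw', np.float64(15.65))
```

apply_moves(
  moves=[
    [1, 1.6, -3.6, 0, 0],
    [1, 3.2, -7.2, 0, 0],
    [1, 4.8, -10.8, 0, 0],
    [1, 6.3, -14.3, 0, 0],
    [1, 7.3, -16.5, 0, 0],
  ],
)

```text
time: 5.8
ee_pos: [0.5667, 0.1799, 0.3435]
eef_rot: [-0.001, 0.99, 0.138, -0.001]
wrist_force: [0.5, -0.0, -0.9]
opening: 0.059
```

apply_moves(
  moves=[
    [1, 0.6, -1.3, 0, 0],
    [1, 0.6, -1.3, 0, 0],
    [1, 0.6, -1.3, 0, 0],
    [1, 0.6, -1.3, 0, 0],
  ],
)

```text
time: 6.13
ee_pos: [0.5686, 0.1932, 0.3426]
eef_rot: [-0.001, 0.99, 0.138, -0.002]
wrist_force: [0.8, 0.1, -1.8]
opening: 0.059
```

```bash
python3 - <<'E'
from rig import r
from h import *
s=r.get_state();cv2.imwrite("pics/w7.png",r.camera("wrist"));t=r.camera("top");cv2.imwrite("pics/top7.png",t);cv2.imwrite("pics/sc7.png",r.camera("scene"));print(s["time"],s["ee_pos"],s["opening"],s["wrist_force"],shift(s,[.569,.1895,.235]),shift(s,[.569,.1895,.345]))
np.save("s7.npy",s,allow_pickle=True)
E
```

```text
6.1333 [0.56861408 0.19322017 0.34257205] 0.059031503347827974 [ 0.76773916  0.05718423 -1.76023924] (array([-0.02,  0.39, 10.76]), 'toolyaw', np.float64(15.84)) (array([-0.07,  0.37, -0.24]), 'toolyaw', np.float64(15.84))
```

View pics/w7.png

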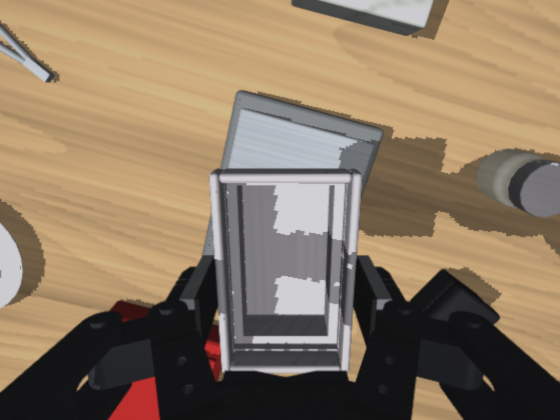

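View pics/sc7.png

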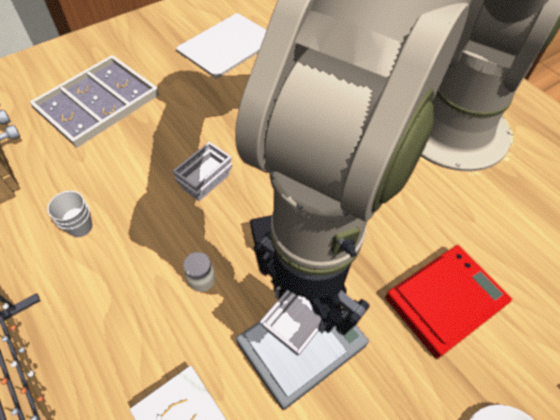

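In the wrist view the tray is held level over the grey plate, whose far corners show at about (243,108) and (374,145). A quick cross-check of the plate position from here:

```bash
python3 - <<'E'
from rig import r
from h import *
p=r.camera_params("wrist");s=np.load("s7.npy",allow_pickle=True).item();R,t=wcam(s,p)
Y=plane(R,t,und(p,[(243,108),(374,145)]),.04);print(Y.round(4),np.linalg.norm(Y[0]-Y[1]))
cw=dict(p,R=R,t=t);pt=r.camera_params("top")
print(tri(cw,[(243,108),(374,145)],pt,[(170+52/4.44-.4,125+65/4.44-.4),(170+260/4.44-.4,125+65/4.44-.4)]).round(4))
E
```

```text
[[0.6236 0.2442 0.04  ]
 [0.6245 0.1375 0.04  ]] 0.10671712877690015
[[0.623  0.2454 0.0391]
 [0.6238 0.1364 0.0351]]
```

The plate agrees at centre (0.569, 0.190) and height about 37–40 mm. Lowering.

apply_moves(
  moves=[
    [1, 0, 0.3, 2, 0],
    [1, 0, 0.3, 4.5, 0],
    [1, 0, 0.3, 7, 0],
    [1, 0, 0.3, 8.5, 0],
    [1, 0, 0.3, 9.3, 0],
  ],
)

```text
time: 6.7
ee_pos: [0.5691, 0.1887, 0.2484]
eef_rot: [-0.001, 0.991, 0.136, -0.003]
wrist_force: [0.5, -0.3, -0.6]
opening: 0.059
```

```bash
python3 - <<'E'
from rig import r
from h import *
s=r.get_state();print(s["time"],s["ee_pos"],s["opening"],s["wrist_force"],shift(s,[.569,.1895,.235]))
E
```

```text
6.7 [0.56908659 0.18867254 0.24837582] 0.05900771292720117 [ 0.5370977  -0.32765912 -0.57850779] (array([ 0.02, -0.08,  1.34]), 'toolyaw', np.float64(15.68))
```

apply_moves(
  moves=[
    [1, 0, 0, 0.4, 0],
    [1, 0, 0, 0.7, 0],
    [1, 0, 0, 0.9, 0],
    [1, 0, 0, 1.0, 0],
    [1, 0, 0, 1.0, 0],
  ],
)

```text
time: 7.12
ee_pos: [0.5692, 0.1887, 0.239]
eef_rot: [-0.001, 0.991, 0.136, -0.002]
wrist_force: [-0.2, 0.2, -0.4]
opening: 0.0591
```

apply_moves(
  moves=[
    [1, 0, 0, 0.1, 0],
    [1, 0, 0, 0.2, 0],
    [1, 0, 0, 0.3, 0],
    [1, 0, 0, 0.3, 0],
  ],
)

```text
time: 7.45
ee_pos: [0.5692, 0.1887, 0.236]
eef_rot: [-0.001, 0.991, 0.136, -0.002]
wrist_force: [0.2, 0.0, -0.3]
opening: 0.0588
```

apply_moves(
  moves=[
    [1, 0, 0, 0.1, 0],
    [1, 0, 0, 0.1, 0],
    [1, 0, 0, 0.15, 0],
    [1, 0, 0, 0.15, 0],
  ],
)

```text
time: 7.78
ee_pos: [0.5692, 0.1888, 0.2353]
eef_rot: [-0.001, 0.991, 0.136, -0.002]
wrist_force: [-3.3, -1.5, 10.3]
opening: 0.059
```

```bash
python3 - <<'E'
from rig import r
from h import *
s=r.get_state();im=r.camera("scene");cv2.imwrite("pics/sc8.png",cv2.resize(im[270:405,220:400],(800,600),interpolation=cv2.INTER_CUBIC));print(s["time"],s["ee_pos"],s["opening"],s["wrist_force"])
E
```

```text
7.7833 [0.56917035 0.1887556  0.23530679] 0.059038142917828204 [-3.34984638 -1.50264021 10.33316681]
```

View pics/sc8.png

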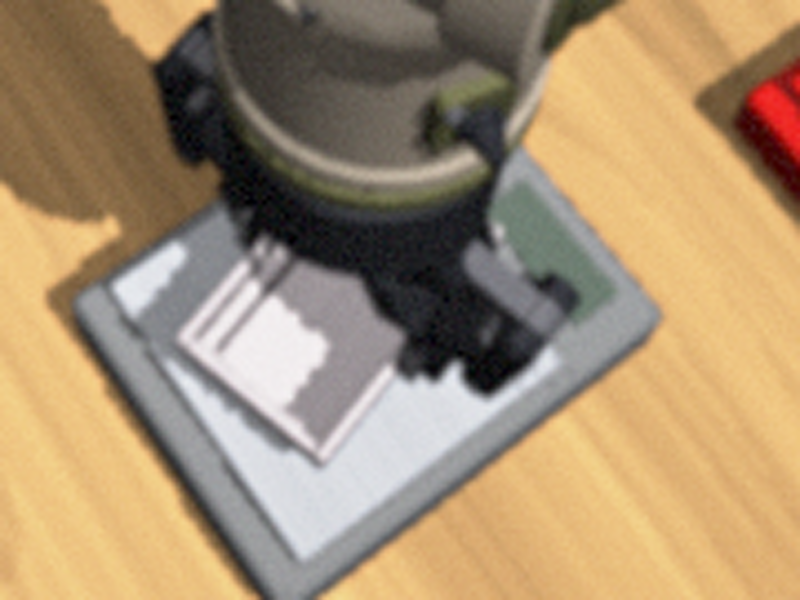

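At TCP z = 0.2353 the plate pushes back with 10 N, exactly the predicted height, and the tray sits on the plate. Releasing.

apply_moves(
  moves=[
    [1, 0, 0, -0.05, 0],
    [0.2, 0, 0, -0.05, 0],
    [-0.5, 0, 0, -0.05, 0],
    [-1, 0, 0, -0.05, 0],
    [-1, 0, 0, -0.05, 0],
  ],
)

```text
time: 8.25
ee_pos: [0.5692, 0.1888, 0.2357]
eef_rot: [-0.001, 0.991, 0.136, -0.002]
wrist_force: [-0.2, 0.2, 1.0]
opening: 0.0845
```

apply_moves(
  moves=[
    [-1, 0, 0, 0, 0],
    [-1, 0, 0, -1, 0],
    [-1, 0, 0, -3, 0],
    [-1, 0, 0, -6, 0],
    [-1, 0, 0, -9, 0],
  ],
)

```text
time: 8.67
ee_pos: [0.5692, 0.1885, 0.3267]
eef_rot: [-0.0, 0.991, 0.136, -0.003]
wrist_force: [1.1, -0.4, 0.6]
opening: 0.0855
```

apply_moves(
  moves=[
    [-1, 0, 0, -4, 0],
    [-1, 0, 0, -8, 0],
    [-1, 0, 0, -9, 0],
    [-1, 0, 0, -9, 0],
  ],
)

```text
time: 9.0
ee_pos: [0.5702, 0.1886, 0.4214]
eef_rot: [-0.001, 0.991, 0.136, 0.001]
wrist_force: [0.9, 0.7, -0.2]
opening: 0.0856
```

```bash
python3 - <<'E'
from rig import r
from h import *
s=r.get_state();w=r.camera("wrist");np.save("s9.npy",s,allow_pickle=True);cv2.imwrite("pics/w9.png",w);im=r.camera("scene");cv2.imwrite("pics/sc9.png",im);print(s["time"],s["ee_pos"],s["opening"],s["wrist_force"])
E
```

```text
9.0 [0.57020277 0.18855062 0.42136304] 0.08558041334931342 [ 0.88801843  0.70899729 -0.23456777]
```

View pics/w9.png

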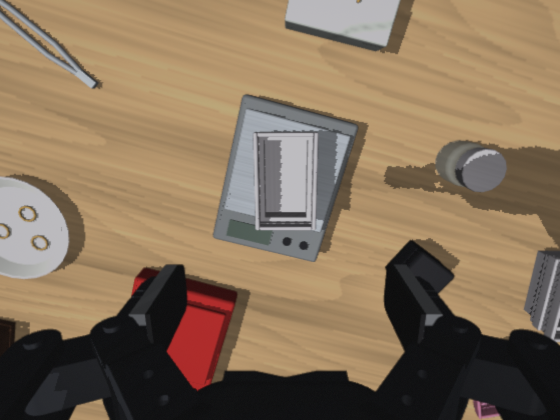

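View pics/sc9.png

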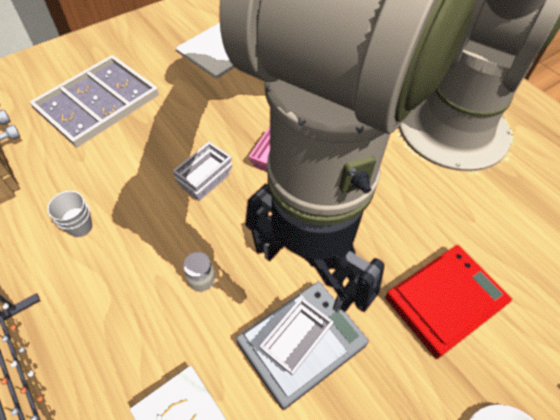

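The tray stands on the plate, its rim running from (255,131) to (316,229) in the wrist view, and the remaining stack is unmoved at (203,170). Measuring the centre offset before I hand in:

```bash
python3 - <<'E'
from rig import r
from h import *
p=r.camera_params("wrist");s=np.load("s9.npy",allow_pickle=True).item();R,t=wcam(s,p)
Y=plane(R,t,und(p,[(254,132),(317,132),(315,229),(256,229)]),.076);print(Y.mean(0).round(4),[round(float(np.linalg.norm(Y[i]-Y[i-1])),4) for i in range(4)])
print(r.get_state()["joint_velocities"].round(3)); r.hand_in()
E
```

```text
[0.5688 0.1898 0.076 ] [0.0947, 0.0573, 0.0947, 0.0586]
[-0.002  0.034 -0.002  0.021  0.    -0.007  0.   ]
the job is handed in; nothing more can be done
```

I lifted the top grey tray straight up by its rim, set it on the middle of the grey scale's plate, and lowered it to contact before letting go. The gripper is clear and the job was handed in at about 9 s of the 38 s allowed.

- **Placement:** the last wrist picture puts the tray centre at (0.569, 0.190). That is within about 1 mm of the plate centre I measured; the limit is 20 mm. The tray looks level.
- **Contact:** the plate pushed back with about 10 N at the gripper height I had predicted, so the tray was fully down when released.
- **Other trays:** the lower two are still nested and look unmoved in the scene picture. I judged that by eye; I did not measure their position after the lift.
- **Disagreements:** the first scene and top triangulation read heights about 4–6 mm low (tray rim 70 mm, plate 36 mm, against the stated 76 and 40). The wrist views put the rim at 76–78 mm and the plate at 35–39 mm, and contact came where 40 mm predicts. The arm was still moving slightly (0.03 rad/s) at hand-in, well clear of everything.

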